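# Snap the bowl cover into the ring polisher and keep it pressed

### The job

Raise the blue hood of the bench-top ring polisher until it leans just past upright, about 100 degrees open from shut, and leave it standing there. Then take the orange cover by its black grip rib, set it square between the brass posts over the bowl and press it straight down until it snaps under all four steel clips and sits fully home. Finish while still holding the cover down with a push of about 10 N, and leave the other things on the bench alone.

Things in the scene. Friction and masses are not known exactly. Their poses are not given: they have to be found in the camera images.
- polisher: Grey ring polisher fixed to the bench: square box 170 x 170 mm, outer walls 72 mm high and 6 mm thick around a sunken deck 46 mm above the bench. Origin on the bench under its centre, z up. The blue hood is hinged along its +x wall and opens from its -x side (black control panel there). Four sprung steel clips stand round the central bowl seat on its x and y axes, four brass posts on its diagonals
- seat_top (a point): Centre of the bowl's seat: steel ring 72 mm across, black middle, flat top 50 mm above the bench, centred on the polisher, same axes. The cover's underside rests here when home. Four round-topped brass posts, 10 mm thick, tops 16 mm above the seat, leave the cover 1.5 mm play all round. Clip noses reach 3 mm over its rim
- hood (a joint): Opening angle of the blue hood in rad: 0 shut (lying flat on the walls), 1.57 upright, 1.745 is 100 degrees, stops at 2.3. A stiff friction hinge: it stays wherever it is let go. Moving it takes about 3 N at the bar
- hood_hinge (a point): Middle of the hood's hinge line, 72 mm above the bench, on the polisher's +x wall (85 mm from its centre). The hinge line runs along the polisher's y. The hood is a flat plate 170 x 170 x 8 mm
- hood_bar (a point): Middle of the hood's bar pull: round steel bar, 10 mm thick, 100 mm long, parallel to the hinge, with a 36 mm gap to the hood's edge. From the hinge, at angle a, it lies at -0.215 cos a + 0.004 sin a along the polisher's x and 0.215 sin a + 0.004 cos a up. It can turn between the finger pads as the hood swings, so the gripper may keep pointing down; fingers fit on both sides
- cover: Loose snap cover of the bowl, about 80 g, lying flat on the bench: an orange disc 76 mm across and 6 mm thick with an upright black grip rib across its middle, 36 mm long (along its x), 16 mm thick (along its y), rising from 6 to 32 mm above its underside. Origin at the centre of its underside, z up. Which way the rib points does not matter when it is fitted
- spool: Bystander: black spool of wire 68 mm across, 50 mm high, standing on the bench; origin under its centre
- block: Bystander: flat square steel bench block 70 x 70 x 18 mm; origin under its centre
- mug: Bystander: white mug 72 mm across, 90 mm high, handle on its +y side; origin under its centre
- seat: The seat ring, fixed; origin 4 mm below its top. As the cover goes down, its underside meets the clips' wedge noses 13 mm above the seat's top; resistance grows over 3 mm to about 12 to 18 N, drops suddenly at about 10 mm above the seat, stays low, and over the last 4 mm the clips pull the cover down to the seat

How it is judged:
On the way, in this order (a step that is already met when the one before it is completed fails the run):
1. the hood stands at about 100 degrees (90 to 110) (value of joint hood between 1.57 and 1.92 rad), for 0.3 s.
2. the cover is snapped home on the seat under the clips (z of cover in the frame of seat_top below 0.002 m and horizontal distance between cover and seat_top below 0.004 m and angle between cover's own z axis and vertical below 0.06 rad), for 0.2 s.
At the end, for the whole second after the job is handed in: the cover's underside is within 2 mm of the seat, centred within 4 mm and level within 0.06 rad; the hood is between 90 and 110 degrees open; the robot's fingers are on the cover and it is pressed on the seat with more than 3 N (all of step 1 and all of step 2 and contact force between cover and seat above 3 N and contact force between the fingers and cover above 2 N); the arm keeps its last pose, push and grip.
It fails at once if the spool was disturbed (distance of spool from where it was at the start of the episode above 0.02 m).
It fails at once if the block was disturbed (distance of block from where it was at the start of the episode above 0.02 m).
It fails at once if the mug was disturbed (distance of mug from where it was at the start of the episode above 0.02 m).
It also fails if it takes over 59 s, if anything falls off the work surface, if the arm or the gripper's body presses on something with over 40 N, if the wrist force passes 120 N, or if a joint passes its speed limit or range.

### The arm

A 6-joint arm with a two-finger parallel gripper is mounted at the origin on the work surface. World frame = base frame: x ahead of the robot, y to its left, z up, the work surface at z = 0. Lengths are in m, angles in rad, forces in N, time in s.
With the tool pointing down it reaches from about 0.375 to 0.9 m from the base axis. Payload 3.1 kg.
Tool frame: the origin (TCP) lies at the very end of the fingers, on their centre line; the grasp point (between the pads) lies 19 mm behind it; z points along the fingers, y is the line along which they close (so a half turn about z gives the same grasp; the last joint's range is limited). The gripper opens to 85 mm and grips with 20 to 120 N. Pads are 22 mm wide; open, the fingers measure 114 mm over their backs; the gripper's body (76 mm by 85 mm) begins 54 mm behind the grasp point. The pads swing forward as they close: fully open they stand 13 mm farther back than shut.
Start: joints at [1.091, 0.527, 1.433, -0, 1.181, -0.178], TCP at [0.185, 0.597, 0.231] pointing down, gripper open.
Joint ranges: [-3.08, 3.08], [-0.75, 2.2], [0.22, 2.44], [-1.43, 4.57], [0, 2.65], [-2.85, 2.85]. Speed limits (rad/s): [2.79, 2.79, 3.14, 3.14, 3.14, 3.14].

### API

Orientations are given as a unit quaternion [w, x, y, z].
In Python, from station import sense, grab_frame, calibration, sign_off gives the robot as it stands.
- The arm moves only by the tool arm_command, never from a script. Its argument "moves" is a list of rows, each an object of numbers: "tx", "ty", "tz": the shift along the tool's x, y, z in m; "rx", "ry", "rz": the turn, a rotation vector about the tool's x, y, z in rad. In form: [{"tx": .., "ty": .., "tz": .., "rx": .., "ry": .., "rz": ..}, ...]. A call has 1 to 20 rows; each row is the pose to reach, as a shift and turn from the pose commanded when the call began, along the tool's axes at that moment; what a row does not reach only later rows make up. A row lasts 1/10 s, in which the tool goes at most 50 mm and 8.59 degrees, less where a joint would pass 70% of its speed; a pose out of reach is approached as far as the arm can. A call with a gripper value outside its range is refused whole. "fingers" is the opening, from 0 (shut) to 1 (fully open), set as the call begins (left out, the last holds). The fingers move at their own pace and stop on an object; "grip_force" is the grip in N (left out, the last holds). Time passes only in rows, so rows that repeat a pose let the fingers close. It gives the time, the measured TCP pose, the force, the opening and the grip force at its end, in the units of the state.
- sense(): the state, without advancing time (a new reading comes with each control period).
- grab_frame(name): name is "scene" or "side" or "wrist"; returns the picture (420x560x3 uint8, red, green, blue); there is no depth.
- calibration(name): a dict with "fovy" (degrees; the focal length in pixels is half the picture's height over the tangent of half this angle, whatever the lens; pixels are square), "cx", "cy" (the principal point, pixels), "R" (3x3) and "t" (3): a world point X has camera coordinates R X + t. Camera axes: x right, y down, z forward; pixel columns grow to the right and rows downward; lengths in m; the calibration is good to about 2 mm. A picture is of the moment at which its call begins: read the wrist's pose just before it. calibration takes no time and is no camera call; for the wrist camera it gives the pose at the moment of the call.
- sign_off(): hands the job in; it is judged then, once.
The state is a dict: "clock": time; "joints": joint angles; "joint_velocities": joint speeds; "joint_torque": joint torques, N m; "eef_pos": TCP position; "tcp_rot": TCP orientation; "wrist_force": force on the tool from outside, world axes, zero at the start; "wrist_torque": the same for the moment, N m; "opening": finger opening in m; "gripper_force": force on a finger pad.
Only numpy, scipy, OpenCV 4.12 (cv2) and the standard library are available. Lean on these libraries where they do the work, as an engineer would, in place of code of your own. Each camera call takes 0.05 s, during which the arm holds its last target. There are 200 camera calls.

## Working session

There is one attempt and no reset: what is moved stays moved. The work goes in short steps, Python scripts to look and compute and a tool call to move; the robot and the scene stay as the last step left them, time stands still between calls to the robot, and variables do not carry over. Pictures are saved under pics/ and viewed, at most 12 in all, crops included, and the job is handed in when it is done.

Besides the shell and the picture viewer there is one more tool, called after "Request:" as name(argument=value, ...), one argument or row to a line, values as JSON. arm_command: Moves the arm, as the interface text tells. Its arguments: {"type":"object","properties":{"moves":{"type":"array"},"fingers":{"type":"number"},"grip_force":{"type":"number"}},"required":["moves"]}

```bash
mkdir -p pics
python3 - <<'E'
from station import *
import cv2,numpy as np
for n in("scene","side"):
    im=grab_frame(n); np.save(n,im); cv2.imwrite(f"pics/{n}0.png",im[:,:,::-1]); c=calibration(n); print(n,c)
s=sense(); print(s)
E
```

```text
scene {'fovy': 43.566879396959564, 'cx': 271.62470663905776, 'cy': 206.02004440410474, 'R': array([[-0.39644209,  0.91801606,  0.00895462],
       [ 0.79682697,  0.34891858, -0.49327741],
       [-0.45596101, -0.18842064, -0.86982597]]), 't': array([ 0.30646536, -0.448021  ,  1.87204503])}
side {'fovy': 55.78481992480222, 'cx': 276.01472867976634, 'cy': 207.58555648533678, 'R': array([[ 0.73879206, -0.67359652,  0.02130802],
       [-0.30907453, -0.36674649, -0.87747931],
       [ 0.59888165,  0.64168898, -0.47914092]]), 't': array([-0.51024672,  0.25362595,  0.65068707])}
{'clock': 0.1, 'joints': array([ 1.09151370e+00,  5.28394897e-01,  1.43376913e+00, -1.09370698e-05,
        1.18135209e+00, -1.78460639e-01]), 'joint_velocities': array([ 0.00039443, -0.00136462, -0.00307162,  0.00177677, -0.00133802,
       -0.00115945]), 'joint_torque': array([-3.43951097e-04, -4.43306565e+01, -1.78586233e+01, -2.20489783e-04,
        3.92514310e-03, -2.53557815e-06]), 'eef_pos': array([0.18484817, 0.59638274, 0.23041972]), 'tcp_rot': array([-3.05829210e-04,  1.49842370e-01,  9.88709431e-01, -9.11822175e-04]), 'wrist_force': array([ 0.05652305, -0.48176022, -0.10738022]), 'wrist_torque': array([-0.03788622,  0.03436363, -0.00701545]), 'gripper_force': 0.0, 'opening': 0.08560221481906073}
```

View pics/scene0.png

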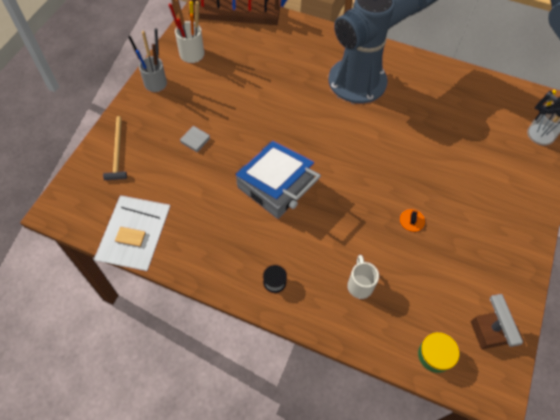

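View pics/side0.png

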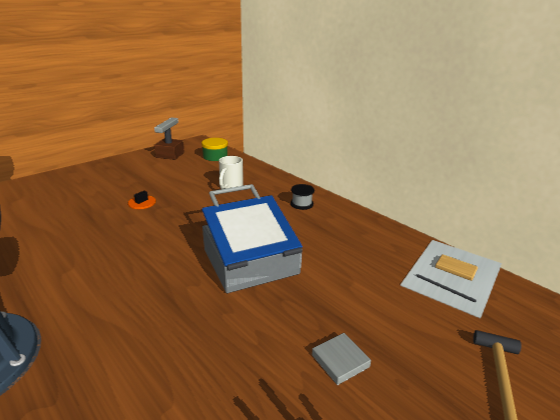

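The scene view shows the hood at about (277,170) with its bar at lower right (305,187), the cover at (413,219), mug (363,280) and spool (275,279). The side view shows the hood at (250,228), bar (234,190) and cover (142,201). Next I'll triangulate these.

```bash
cat > h.py <<'E'
import numpy as np,cv2
from station import *
def P(c,h=420):
    f=h/2/np.tan(np.radians(c["fovy"])/2)
    return np.array([[f,0,c["cx"]],[0,f,c["cy"]],[0,0,1]])@np.c_[c["R"],c["t"]]
def tri(ca,a,cb,b):
    X=cv2.triangulatePoints(P(ca),P(cb),np.float64(a).reshape(-1,2).T,np.float64(b).reshape(-1,2).T); return (X[:3]/X[3]).T
def proj(c,X):
    q=np.c_[np.atleast_2d(X),np.ones(len(np.atleast_2d(X)))]@P(c).T; return q[:,:2]/q[:,2:]
def onz(c,uv,z):
    M=P(c); H=np.c_[M[:,0],M[:,1],M[:,2]*z+M[:,3]]
    q=np.c_[np.atleast_2d(uv),np.ones(len(np.atleast_2d(uv)))]@np.linalg.inv(H).T; return q[:,:2]/q[:,2:]
def mask(im,h0,h1,s=140,v=60):
    return cv2.inRange(cv2.cvtColor(im,cv2.COLOR_RGB2HSV),(h0,s,v),(h1,255,255))
def big(m):
    return max(cv2.findContours(m,cv2.RETR_EXTERNAL,cv2.CHAIN_APPROX_NONE)[0],key=cv2.contourArea)
E
python3 - <<'E'
from h import *
S,D=calibration("scene"),calibration("side"); a,b=np.load("scene.npy"),np.load("side.npy")
out=[]
for im,c in((a,S),(b,D)):
    k=big(mask(im,105,125)); q=cv2.approxPolyDP(cv2.convexHull(k),5,True)[:,0]; print(q.tolist(),onz(c,q,.08).round(3).tolist())
    hsv=cv2.cvtColor(im,cv2.COLOR_RGB2HSV)
    o=mask(im,3,12,225,150); k=big(o); e=cv2.fitEllipse(cv2.convexHull(k)); print("orange",e,cv2.contourArea(k),onz(c,e[0],.004)); out.append(e[0])
print(tri(S,out[0],D,out[1]))
x=[cv2.resize(a[125:245,220:440],None,fx=3.6,fy=3.6,interpolation=cv2.INTER_CUBIC)[:,:800],cv2.resize(b[170:310,110:330],None,fx=3.6,fy=3.6,interpolation=cv2.INTER_CUBIC)]
cv2.imwrite("pics/z1.png",x[0][:,:,::-1]);cv2.imwrite("pics/z2.png",x[1][:,:,::-1])
E
```

```text
[[271, 143], [311, 162], [277, 197], [237, 174]] [[0.432, -0.15], [0.448, -0.01], [0.604, -0.057], [0.578, -0.198]]Traceback (most recent call last):
  File "<stdin>", line 7, in <module>
cv2.error: OpenCV(4.12.0) /io/opencv/modules/imgproc/src/shapedescr.cpp:361: error: (-201:Incorrect size of input array) There should be at least 5 points to fit the ellipse in function 'fitEllipseNoDirect'
```

Run:
```python
from h import *
S,D=calibration("scene"),calibration("side"); a,b=np.load("scene.npy"),np.load("side.npy")
out=[];Q=[]
for im,c in((a,S),(b,D)):
    k=big(mask(im,100,125,120,50)); q=cv2.approxPolyDP(cv2.convexHull(k),5,True)[:,0]; print(q.tolist(),onz(c,q,.08).round(3).tolist());Q.append(q)
    k=big(mask(im,3,16,235,190)); print(cv2.contourArea(k),cv2.boundingRect(k))
    e=cv2.fitEllipse(cv2.convexHull(k)); print("orange",e,onz(c,e[0],.004)); out.append(e[0])
print(tri(S,out[0],D,out[1]))
x=[cv2.resize(a[125:245,220:440],None,fx=3.6,fy=3.6,interpolation=cv2.INTER_CUBIC)[:,:800],cv2.resize(b[170:310,110:330],None,fx=3.6,fy=3.6,interpolation=cv2.INTER_CUBIC)]
cv2.imwrite("pics/z1.png",x[0][:,:,::-1]);cv2.imwrite("pics/z2.png",x[1][:,:,::-1])
```

```text
[[272, 142], [312, 162], [276, 198], [237, 175]] [[0.427, -0.149], [0.447, -0.008], [0.608, -0.058], [0.581, -0.197]]
177.0 (400, 210, 19, 21)
orange ((410.61639404296875, 220.10955810546875), (19.754241943359375, 23.08742332458496), 125.19735717773438) [[0.4741358  0.32910845]]
[[272, 196], [301, 246], [224, 265], [202, 209]] [[0.681, 0.008], [0.574, -0.202], [0.415, -0.151], [0.506, 0.065]]
144.0 (129, 196, 26, 13)
orange ((141.52432250976562, 201.76612854003906), (13.191120147705078, 25.893157958984375), 82.65966033935547) [[0.46911878 0.33235063]]
[[0.4712321  0.33029237 0.00252321]]
```

View pics/z1.png

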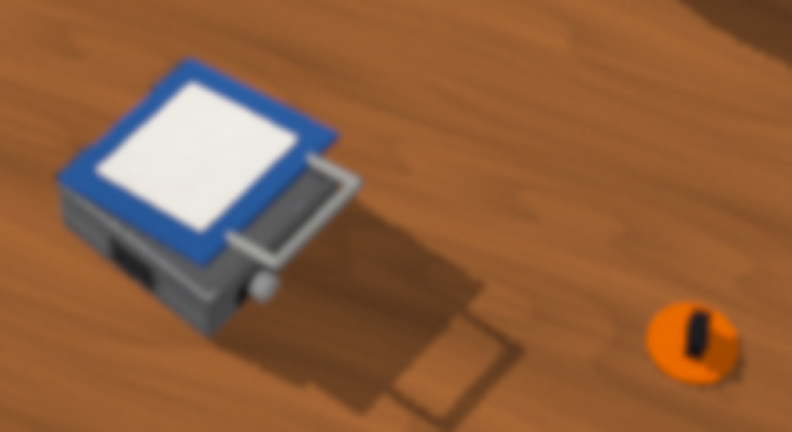

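View pics/z2.png

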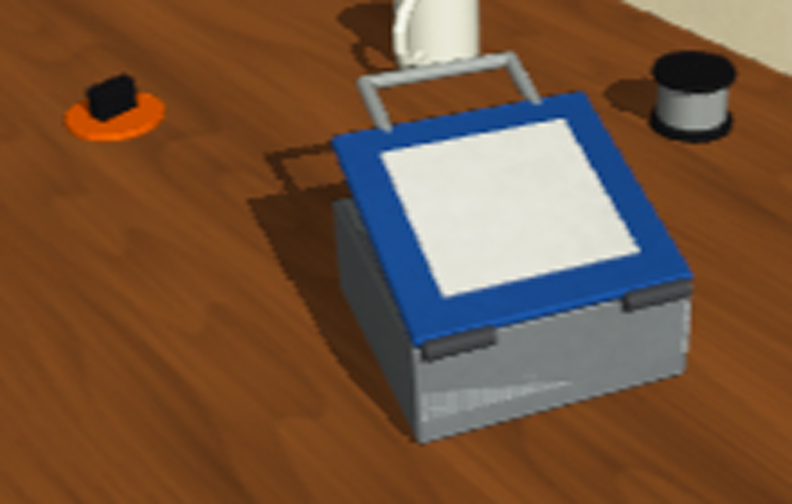

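The crops show that the hood is already partly open. The hinge is on the far side, at world -y. The bar corners are at crop-1 (360,183) and (275,265), and crop-2 (362,82) and (515,58). I'll fit the polisher model to these.

```bash
cat >> h.py <<'E'
def pol2w(p,X):
    c,s=np.cos(p[2]),np.sin(p[2]); return np.atleast_2d(X)@np.array([[c,s,0],[-s,c,0],[0,0,1]])+[p[0],p[1],0]
def hoodpt(a,r,n,y):
    return np.array([.085-r*np.cos(a)+n*np.sin(a),y,.072+r*np.sin(a)+n*np.cos(a)])
E
python3 - <<'E'
from h import *
from scipy.optimize import least_squares
S,D=calibration("scene"),calibration("side")
z1=lambda u,v:(220+u/3.6,125+v/3.6); z2=lambda u,v:(110+u/3.6,170+v/3.6)
# hinge near-base, hinge far, free near-base, free far, bar near-base, bar far
A=[z1(192,58),z1(58,178),z1(340,135),z1(208,265),z1(361,183),z1(275,266)]
B=[z2(415,345),z2(692,277),z2(333,137),z2(585,93),z2(361,80),z2(514,55)]
T=tri(S,A,D,B); print(T.round(4))
bot=[z2(420,443),z2(686,374)]
# polisher x ~ world -y ; near base = world -x = polisher y: yaw~-1.3 => y axis=( .96,.27) => near base is -y
def mod(p):
    a=p[3]; return pol2w(p,[hoodpt(a,.004,.004,-.085),hoodpt(a,.004,.004,.085),hoodpt(a,.174,.006,-.085),hoodpt(a,.174,.006,.085),hoodpt(a,.218,.004,-.05),hoodpt(a,.218,.004,.05)])
def res(p):
    m=mod(p); return np.r_[(proj(S,m)-A).ravel(),(proj(D,m)-B).ravel(),(proj(D,pol2w(p,[[.085,-.085,0],[.085,.085,0]]))-bot).ravel()]
best=min((least_squares(res,[.53,-.1,y,.4],loss="soft_l1") for y in(-1.2,-1.6)),key=lambda r:r.cost)
p=best.x; print(p,best.cost); print(res(p).reshape(-1,2).round(1).tolist()); np.save("pol",p)
print("bar",pol2w(p,hoodpt(p[3],.215,.004,0)),"hinge",pol2w(p,[.085,0,.072]))
# cover ellipses outline + rib
a,b=np.load("scene.npy"),np.load("side.npy")
R=[z1(699,312),z1(694,357)]; Q=[z2(125,76),z2(96,95)]
print("rib top: scene pixels at z .032",onz(S,[z1(702,313),z1(695,345)],.032), "side",onz(D,[z2(133,78),z2(92,97)],.032))
for n,im,uv in(("spool",b,z2(692,125)),("mug",b,z2(440,65))): print(n,onz(D,uv,0))
E
```

```text
[[ 0.4189 -0.1483  0.0748]
 [ 0.5783 -0.2015  0.0757]
 [ 0.4719  0.0064  0.119 ]
 [ 0.6302 -0.0456  0.1188]
 [ 0.5165  0.0406  0.131 ]
 [ 0.6158  0.0063  0.1312]]
[ 0.52603315 -0.09628663 -1.89420783  0.25062662] 9.435104292896316
[[0.2, -0.1], [-0.3, 0.4], [0.7, -0.2], [-0.9, 0.6], [-1.1, 0.5], [0.3, -0.4], [-0.6, -1.3], [0.4, -1.0], [-0.9, -1.1], [-0.5, -1.5], [1.2, 0.5], [-1.1, 0.7], [-0.0, 2.9], [0.8, 2.0]]
bar [[0.56489753 0.01966417 0.12919741]] hinge [[ 0.4990199  -0.17687996  0.072     ]]
rib top: scene pixels at z .032 [[0.459164   0.33147918]
 [0.49073885 0.33439469]] side [[0.48788948 0.32835387]
 [0.44863596 0.31794052]]
spool [[0.81732357 0.0255185 ]]
mug [[0.72810247 0.24490665]]
```

```bash
cat >> h.py <<'E'
from scipy.spatial.transform import Rotation as Ro
def rot(q): return Ro.from_quat(np.roll(q,-1))
def goal(pos,yaw,s=None):
    "tool shift/turn to a tool-down pose with tool y at heading yaw"
    s=s or sense(); R=rot(s["tcp_rot"]); y=np.array([np.cos(yaw),np.sin(yaw),0]); z=np.array([0,0,-1.])
    G=Ro.from_matrix(np.c_[np.cross(y,z),y,z]); return (R.inv().apply(np.array(pos)-s["eef_pos"])).round(4),(R.inv()*G).as_rotvec().round(4)
E
python3 - <<'E'
from h import *
p=np.load("pol.npy"); print(goal([.566,.021,.20],p[2]+np.pi),goal([.566,.021,.114],p[2]+np.pi))
E
```

```text
(array([-0.5345, -0.4366,  0.0311]), array([-0.0019, -0.0003,  0.0226])) (array([-0.5346, -0.4364,  0.1171]), array([-0.0019, -0.0003,  0.0226]))
```

Request:
arm_command(
  moves=[
    {"tx": -0.5345, "ty": -0.4366, "tz": 0.03, "rz": 0.0226},
    {"tx": -0.5345, "ty": -0.4366, "tz": 0.03, "rz": 0.0226},
    {"tx": -0.5345, "ty": -0.4366, "tz": 0.03, "rz": 0.0226},
    {"tx": -0.5345, "ty": -0.4366, "tz": 0.03, "rz": 0.0226},
    {"tx": -0.5345, "ty": -0.4366, "tz": 0.03, "rz": 0.0226},
    {"tx": -0.5345, "ty": -0.4366, "tz": 0.03, "rz": 0.0226},
    {"tx": -0.5345, "ty": -0.4366, "tz": 0.03, "rz": 0.0226},
    {"tx": -0.5345, "ty": -0.4366, "tz": 0.03, "rz": 0.0226},
    {"tx": -0.5345, "ty": -0.4366, "tz": 0.03, "rz": 0.0226},
    {"tx": -0.5345, "ty": -0.4366, "tz": 0.03, "rz": 0.0226},
    {"tx": -0.5345, "ty": -0.4366, "tz": 0.03, "rz": 0.0226},
    {"tx": -0.5345, "ty": -0.4366, "tz": 0.03, "rz": 0.0226},
    {"tx": -0.5345, "ty": -0.4366, "tz": 0.03, "rz": 0.0226},
    {"tx": -0.5345, "ty": -0.4366, "tz": 0.03, "rz": 0.0226},
    {"tx": -0.5345, "ty": -0.4366, "tz": 0.03, "rz": 0.0226},
    {"tx": -0.5345, "ty": -0.4366, "tz": 0.03, "rz": 0.0226},
    {"tx": -0.5345, "ty": -0.4366, "tz": 0.03, "rz": 0.0226},
    {"tx": -0.5345, "ty": -0.4366, "tz": 0.03, "rz": 0.0226},
  ],
  fingers=0.47,
)

```text
$.moves[0]: bad value
```

Request:
arm_command(
  moves=[
    {"tx": -0.5345, "ty": -0.4366, "tz": 0.03, "rx": 0, "ry": 0, "rz": 0.0226},
    {"tx": -0.5345, "ty": -0.4366, "tz": 0.03, "rx": 0, "ry": 0, "rz": 0.0226},
  ],
  fingers=0.47,
)

```text
clock: 0.3
eef_pos: [0.24, 0.5133, 0.2263]
tcp_rot: [0.0, 0.159, 0.987, -0.0]
wrist_force: [1.3, 0.1, -0.1]
opening: 0.0586
gripper_force: 0.0
```

Request:
arm_command(
  moves=[
    {"tx": -0.457, "ty": -0.373, "tz": 0.026, "rx": 0, "ry": 0, "rz": 0},
    {"tx": -0.457, "ty": -0.373, "tz": 0.026, "rx": 0, "ry": 0, "rz": 0},
    {"tx": -0.457, "ty": -0.373, "tz": 0.026, "rx": 0, "ry": 0, "rz": 0},
    {"tx": -0.457, "ty": -0.373, "tz": 0.026, "rx": 0, "ry": 0, "rz": 0},
    {"tx": -0.457, "ty": -0.373, "tz": 0.026, "rx": 0, "ry": 0, "rz": 0},
    {"tx": -0.457, "ty": -0.373, "tz": 0.026, "rx": 0, "ry": 0, "rz": 0},
    {"tx": -0.457, "ty": -0.373, "tz": 0.026, "rx": 0, "ry": 0, "rz": 0},
    {"tx": -0.457, "ty": -0.373, "tz": 0.026, "rx": 0, "ry": 0, "rz": 0},
    {"tx": -0.457, "ty": -0.373, "tz": 0.026, "rx": 0, "ry": 0, "rz": 0},
    {"tx": -0.457, "ty": -0.373, "tz": 0.026, "rx": 0, "ry": 0, "rz": 0},
    {"tx": -0.457, "ty": -0.373, "tz": 0.026, "rx": 0, "ry": 0, "rz": 0},
    {"tx": -0.457, "ty": -0.373, "tz": 0.026, "rx": 0, "ry": 0, "rz": 0},
    {"tx": -0.457, "ty": -0.373, "tz": 0.026, "rx": 0, "ry": 0, "rz": 0},
    {"tx": -0.457, "ty": -0.373, "tz": 0.026, "rx": 0, "ry": 0, "rz": 0},
  ],
)

```text
clock: 1.7
eef_pos: [0.5548, 0.014, 0.2003]
tcp_rot: [-0.001, 0.162, 0.987, 0.0]
wrist_force: [-0.7, 1.4, -0.4]
opening: 0.04
gripper_force: 0.0
```

Run:
```python
from h import *
p=np.load("pol.npy"); s=sense(); print(s["clock"],s["eef_pos"],s["opening"],goal([.566,.021,.20],p[2]+np.pi))
c=calibration("wrist"); im=grab_frame("wrist"); cv2.imwrite("pics/w1.png",im[:,:,::-1]); np.save("w1",im); np.savez("w1c",**c)
print(c, proj(c,pol2w(p,[hoodpt(p[3],.215,.004,-.05),hoodpt(p[3],.215,.004,.05)])), proj(c,[s["eef_pos"]]))
```

```text
1.7 [0.55479077 0.01396356 0.20029811] 0.040017646382831285 (array([-0.0084,  0.0103,  0.0003]), array([ 0.0001, -0.0018, -0.0023]))
{'fovy': 69.65329114145011, 'cx': 278.9725801498631, 'cy': 206.72372152640284, 'R': array([[ 0.32048596,  0.9472524 ,  0.0012796 ],
       [ 0.90821088, -0.30766022,  0.28372201],
       [ 0.26915004, -0.08976678, -0.95890572]]), 't': array([-0.1900317 , -0.52696708,  0.2001574 ])} [[292.70442229 162.29070311]
 [291.44100604 287.76272506]] [[281.39703794 263.61668267]]
```

View pics/w1.png

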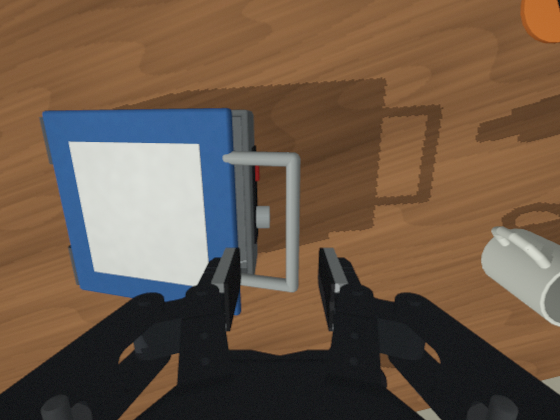

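The predicted bar ends match the picture, where the bar runs from (293,158) to (292,288). I'll check how much motion is left.

Run:
```python
from h import *
p=np.load("pol.npy"); s=sense(); print(s["clock"],s["eef_pos"],goal([.565,.020,.114],p[2]+np.pi))
```

```text
1.75 [0.55404817 0.01503791 0.2003626 ] (array([-0.009 ,  0.0082,  0.0863]), array([ 0.    , -0.0024, -0.0006]))
```

Request:
arm_command(
  moves=[
    {"tx": -0.009, "ty": 0.008, "tz": 0.03, "rx": 0, "ry": 0, "rz": 0},
    {"tx": -0.009, "ty": 0.008, "tz": 0.06, "rx": 0, "ry": 0, "rz": 0},
    {"tx": -0.009, "ty": 0.008, "tz": 0.086, "rx": 0, "ry": 0, "rz": 0},
    {"tx": -0.009, "ty": 0.008, "tz": 0.086, "rx": 0, "ry": 0, "rz": 0},
    {"tx": -0.009, "ty": 0.008, "tz": 0.086, "rx": 0, "ry": 0, "rz": 0},
  ],
)

```text
clock: 2.25
eef_pos: [0.5654, 0.0208, 0.1151]
tcp_rot: [-0.001, 0.16, 0.987, 0.0]
wrist_force: [0.3, -0.0, 0.8]
opening: 0.0403
gripper_force: 0.0
```

Request:
arm_command(
  moves=[
    {"tx": 0, "ty": 0, "tz": 0, "rx": 0, "ry": 0, "rz": 0},
    {"tx": 0, "ty": 0, "tz": 0, "rx": 0, "ry": 0, "rz": 0},
    {"tx": 0, "ty": 0, "tz": 0, "rx": 0, "ry": 0, "rz": 0},
    {"tx": 0, "ty": 0, "tz": 0, "rx": 0, "ry": 0, "rz": 0},
    {"tx": 0, "ty": 0, "tz": 0, "rx": 0, "ry": 0, "rz": 0},
  ],
  fingers=0,
  grip_force=30,
)

```text
clock: 2.75
eef_pos: [0.5673, 0.0204, 0.1161]
tcp_rot: [0.002, 0.161, 0.987, 0.001]
wrist_force: [2.1, 5.8, 2.1]
opening: 0.0085
gripper_force: 29.4
```

Run:
```python
from h import *
p=np.load("pol.npy"); s=sense(); print(s["clock"],s["eef_pos"],s["opening"],s["gripper_force"],s["wrist_force"])
q=s["eef_pos"]+[0,0,.017]; xp=np.array([np.cos(p[2]),np.sin(p[2])]); a0=p[3]
print("bar pol x", (q[:2]-p[:2])@xp, "model",hoodpt(a0,.215,.004,0))
f=lambda a:np.array([-.215*np.cos(a)+.004*np.sin(a),.215*np.sin(a)+.004*np.cos(a)])
for a in np.linspace(a0,1.745,17)[1:]: print((-(f(a)-f(a0))).round(4))
```

```text
2.75 [0.56732664 0.02036943 0.11608018] 0.00849632167993411 29.44694012403488 [2.10006002 5.81938329 2.08346008]
bar pol x -0.12373143073019607 model [-0.12229075  0.          0.12919741]
[-0.0062 -0.0191]
[-0.0142 -0.0375]
[-0.0239 -0.0551]
[-0.0352 -0.0717]
[-0.0479 -0.0872]
[-0.0621 -0.1014]
[-0.0775 -0.1143]
[-0.0941 -0.1256]
[-0.1116 -0.1354]
[-0.13   -0.1435]
[-0.1491 -0.1498]
[-0.1686 -0.1543]
[-0.1885 -0.157 ]
[-0.2086 -0.1578]
[-0.2286 -0.1568]
[-0.2485 -0.1539]
```

Request:
arm_command(
  moves=[
    {"tx": 0, "ty": -0.003, "tz": -0.0096, "rx": 0, "ry": 0, "rz": 0},
    {"tx": 0, "ty": -0.0062, "tz": -0.0191, "rx": 0, "ry": 0, "rz": 0},
    {"tx": 0, "ty": -0.0142, "tz": -0.0375, "rx": 0, "ry": 0, "rz": 0},
    {"tx": 0, "ty": -0.0239, "tz": -0.0551, "rx": 0, "ry": 0, "rz": 0},
    {"tx": 0, "ty": -0.0352, "tz": -0.0717, "rx": 0, "ry": 0, "rz": 0},
    {"tx": 0, "ty": -0.0479, "tz": -0.0872, "rx": 0, "ry": 0, "rz": 0},
    {"tx": 0, "ty": -0.0621, "tz": -0.1014, "rx": 0, "ry": 0, "rz": 0},
    {"tx": 0, "ty": -0.0621, "tz": -0.1014, "rx": 0, "ry": 0, "rz": 0},
  ],
)

```text
clock: 3.55
eef_pos: [0.5476, -0.039, 0.2196]
tcp_rot: [0.002, 0.162, 0.987, 0.002]
wrist_force: [0.2, 6.5, 8.7]
opening: 0.0086
gripper_force: 30.1
```

Run:
```python
from h import *
p=np.load("pol.npy"); s=sense(); print(s["clock"],s["eef_pos"],s["opening"],s["gripper_force"],s["wrist_force"],rot(s["tcp_rot"]).apply([0,0,1]))
R=rot(s["tcp_rot"]);print(R.inv().apply(s["eef_pos"]-[0.5673,0.0204,0.1161]))
```

```text
3.55 [ 0.54761588 -0.03900873  0.21961846] 0.008633382403599305 30.078974962234497 [0.18874984 6.53900066 8.68333148] [ 0.00536079  0.0022183  -0.99998317]
[-0.00080601 -0.06218831 -0.10375402]
```

Request:
arm_command(
  moves=[
    {"tx": 0, "ty": -0.0154, "tz": -0.0129, "rx": 0, "ry": 0, "rz": 0},
    {"tx": 0, "ty": -0.032, "tz": -0.0242, "rx": 0, "ry": 0, "rz": 0},
    {"tx": 0, "ty": -0.0495, "tz": -0.034, "rx": 0, "ry": 0, "rz": 0},
    {"tx": 0, "ty": -0.0679, "tz": -0.0421, "rx": 0, "ry": 0, "rz": 0},
    {"tx": 0, "ty": -0.087, "tz": -0.0484, "rx": 0, "ry": 0, "rz": 0},
    {"tx": 0, "ty": -0.1065, "tz": -0.0529, "rx": 0, "ry": 0, "rz": 0},
    {"tx": 0, "ty": -0.1264, "tz": -0.0556, "rx": 0, "ry": 0, "rz": 0},
    {"tx": 0, "ty": -0.1465, "tz": -0.0564, "rx": 0, "ry": 0, "rz": 0},
    {"tx": 0, "ty": -0.1665, "tz": -0.0554, "rx": 0, "ry": 0, "rz": 0},
    {"tx": 0, "ty": -0.1864, "tz": -0.0525, "rx": 0, "ry": 0, "rz": 0},
    {"tx": 0, "ty": -0.1864, "tz": -0.0525, "rx": 0, "ry": 0, "rz": 0},
    {"tx": 0, "ty": -0.1864, "tz": -0.0525, "rx": 0, "ry": 0, "rz": 0},
  ],
)

```text
clock: 4.75
eef_pos: [0.488, -0.2181, 0.2702]
tcp_rot: [0.002, 0.161, 0.987, -0.002]
wrist_force: [1.3, -3.6, 5.4]
opening: 0.0084
gripper_force: 30.8
```

Run:
```python
from h import *
p=np.load("pol.npy"); s=sense(); print(s["clock"],s["eef_pos"],s["opening"],s["gripper_force"],s["wrist_force"])
xp=np.array([np.cos(p[2]),np.sin(p[2])]); x=(s["eef_pos"][:2]-p[:2])@xp-.085; z=s["eef_pos"][2]+.015-.072
print(x,z,np.degrees(np.arctan2(z,-x)), np.hypot(x,z))
```

```text
4.75 [ 0.48797914 -0.2181497   0.27018468] 0.008433836978942306 30.838591754436493 [ 1.34936833 -3.59034101  5.37232081]
0.042638974093167345 0.21318467622467235 101.31045936093035 0.21740696467394088
```

Request:
arm_command(
  moves=[
    {"tx": 0, "ty": 0, "tz": 0, "rx": 0, "ry": 0, "rz": 0},
    {"tx": 0, "ty": 0, "tz": 0, "rx": 0, "ry": 0, "rz": 0},
    {"tx": 0, "ty": 0, "tz": 0, "rx": 0, "ry": 0, "rz": 0},
    {"tx": 0, "ty": 0, "tz": 0, "rx": 0, "ry": 0, "rz": 0},
  ],
  fingers=0.5,
)

```text
clock: 5.15
eef_pos: [0.4868, -0.2151, 0.2683]
tcp_rot: [-0.001, 0.161, 0.987, 0.0]
wrist_force: [0.3, 0.9, -0.1]
opening: 0.0427
gripper_force: 0.0
```

Request:
arm_command(
  moves=[
    {"tx": 0, "ty": 0, "tz": -0.02, "rx": 0, "ry": 0, "rz": 0},
    {"tx": 0, "ty": 0, "tz": -0.05, "rx": 0, "ry": 0, "rz": 0},
    {"tx": 0, "ty": 0, "tz": -0.08, "rx": 0, "ry": 0, "rz": 0},
    {"tx": 0, "ty": 0.03, "tz": -0.08, "rx": 0, "ry": 0, "rz": 0},
    {"tx": 0, "ty": 0.08, "tz": -0.08, "rx": 0, "ry": 0, "rz": 0},
    {"tx": 0, "ty": 0.13, "tz": -0.08, "rx": 0, "ry": 0, "rz": 0},
    {"tx": 0, "ty": 0.18, "tz": -0.08, "rx": 0, "ry": 0, "rz": 0},
    {"tx": 0, "ty": 0.2, "tz": -0.08, "rx": 0, "ry": 0, "rz": 0},
    {"tx": 0, "ty": 0.2, "tz": -0.08, "rx": 0, "ry": 0, "rz": 0},
    {"tx": 0, "ty": 0.2, "tz": -0.08, "rx": 0, "ry": 0, "rz": 0},
  ],
)

```text
clock: 6.15
eef_pos: [0.5504, -0.0261, 0.3485]
tcp_rot: [-0.001, 0.16, 0.987, -0.0]
wrist_force: [0.2, -0.6, -0.1]
opening: 0.043
gripper_force: 0.0
```

Run:
```python
from h import *
s=sense(); c=calibration("wrist"); w=grab_frame("wrist"); np.save("w2",w); np.savez("w2c",**c)
b=grab_frame("side"); a=grab_frame("scene"); np.save("side2",b); np.save("scene2",a)
print(s["clock"],s["eef_pos"])
cv2.imwrite("pics/m2.png",np.vstack([np.hstack([w[:420:,:400],cv2.resize(b[130:300,130:290],(400,420))])])[:,:,::-1])
```

```text
6.15 [ 0.55041848 -0.02609757  0.3485012 ]
```

View pics/m2.png

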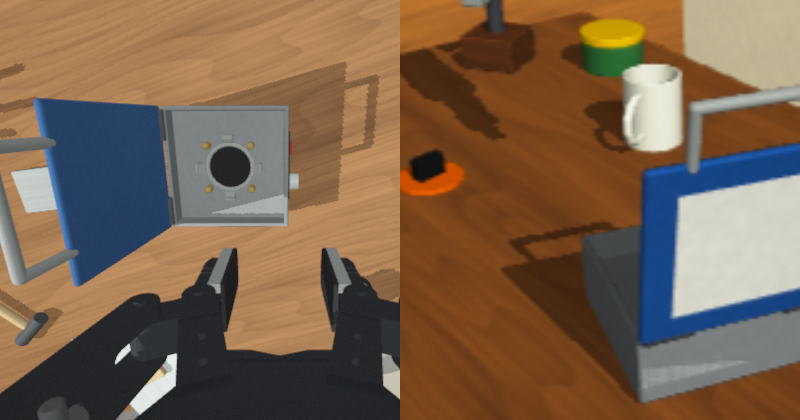

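The hood stands past upright. The seat's black disc is at (231,166), with posts near (206,146), (252,146), (209,189) and (253,189). I'll measure the seat and compare it with the fit.

```bash
cat >> h.py <<'E'
def posts(w,c,p):
    "centroids of brass posts near their predicted tops; world xy at z=.064"
    m=cv2.inRange(cv2.cvtColor(w,cv2.COLOR_RGB2HSV),(12,110,70),(30,255,255)); out=[]
    for k in range(4):
        t=np.pi/4+k*np.pi/2; u=proj(c,pol2w(p,[.0445*np.cos(t),.0445*np.sin(t),.064]))[0].astype(int)
        x0,y0=u-11; _,_,st,ce=cv2.connectedComponentsWithStats(m[y0:y0+23,x0:x0+23]); i=1+np.argmax(st[1:,4]); out.append((ce[i]+[x0,y0],st[i,4]))
    return out
E
python3 - <<'E'
from h import *
p=np.load("pol.npy"); w=np.load("w2.npy"); c=dict(np.load("w2c.npz")); print(p)
o=posts(w,c,p); uv=np.array([x for x,_ in o]); X=onz(c,uv,.062); print(uv.round(1).tolist(),[n for _,n in o]); print(X.round(4).tolist(),X.mean(0),np.linalg.norm(X-X.mean(0),axis=1))
d=X[0]-X[2]; e=X[1]-X[3]; print("yaw",np.arctan2(d[1],d[0])-np.pi/4,np.arctan2(e[1],e[0])-3*np.pi/4)
x,y=231,166; g=cv2.cvtColor(w,cv2.COLOR_RGB2GRAY)[y-35:y+35,x-35:x+35]
k=max(cv2.findContours((g<50).astype(np.uint8),0,1)[0],key=cv2.contourArea); el=cv2.fitEllipse(k); print(el, onz(c,np.array(el[0])+[x-35,y-35],.05))
# cover again, from fixed cameras
S,D=calibration("scene"),calibration("side")
for n,cc in(("scene2",S),("side2",D)):
    k=big(mask(np.load(n+".npy"),3,16,235,190)); e=cv2.fitEllipse(cv2.convexHull(k)); print(e[0],onz(cc,e[0],.004))
E
```

```text
[ 0.52603315 -0.09628663 -1.89420783  0.25062662]
[[209.0, 188.4], [251.6, 188.2], [250.4, 145.1], [205.9, 145.4]] [np.int32(41), np.int32(35), np.int32(34), np.int32(39)]
[[0.5431, -0.132], [0.5625, -0.0732], [0.504, -0.0539], [0.4847, -0.1127]] [ 0.52356624 -0.09295396] [0.0436694  0.04361306 0.04373359 0.04360821]
yaw -1.8918396317243555 -1.8861533427970887
((33.850730895996094, 35.134315490722656), (37.28641891479492, 38.96971130371094), 132.10650634765625) [[ 0.52356395 -0.09402048]]
(410.7236022949219, 220.15553283691406) [[0.4741583  0.32945009]]
(141.52432250976562, 201.76612854003906) [[0.46911878 0.33235063]]
```

Run:
```python
from h import *
print(goal([.475,.331,.20],1.7))
```

```text
(array([0.1859, 0.3158, 0.1487]), array([-3.000e-04, -5.000e-04, -4.542e-01]))
```

Request:
arm_command(
  moves=[
    {"tx": 0.186, "ty": 0.316, "tz": 0.149, "rx": 0, "ry": 0, "rz": -0.454},
    {"tx": 0.186, "ty": 0.316, "tz": 0.149, "rx": 0, "ry": 0, "rz": -0.454},
    {"tx": 0.186, "ty": 0.316, "tz": 0.149, "rx": 0, "ry": 0, "rz": -0.454},
    {"tx": 0.186, "ty": 0.316, "tz": 0.149, "rx": 0, "ry": 0, "rz": -0.454},
    {"tx": 0.186, "ty": 0.316, "tz": 0.149, "rx": 0, "ry": 0, "rz": -0.454},
    {"tx": 0.186, "ty": 0.316, "tz": 0.149, "rx": 0, "ry": 0, "rz": -0.454},
    {"tx": 0.186, "ty": 0.316, "tz": 0.149, "rx": 0, "ry": 0, "rz": -0.454},
    {"tx": 0.186, "ty": 0.316, "tz": 0.149, "rx": 0, "ry": 0, "rz": -0.454},
    {"tx": 0.186, "ty": 0.316, "tz": 0.149, "rx": 0, "ry": 0, "rz": -0.454},
    {"tx": 0.186, "ty": 0.316, "tz": 0.149, "rx": 0, "ry": 0, "rz": -0.454},
    {"tx": 0.186, "ty": 0.316, "tz": 0.149, "rx": 0, "ry": 0, "rz": -0.454},
    {"tx": 0.186, "ty": 0.316, "tz": 0.149, "rx": 0, "ry": 0, "rz": -0.454},
  ],
  fingers=0.6,
)

```text
clock: 7.5
eef_pos: [0.476, 0.3307, 0.2007]
tcp_rot: [0.001, -0.064, 0.998, 0.0]
wrist_force: [0.3, 0.5, 0.1]
opening: 0.0516
gripper_force: 0.0
```

Run:
```python
from h import *
s=sense(); c=calibration("wrist"); w=grab_frame("wrist"); np.save("w3",w); np.savez("w3c",**c)
print(s["clock"],s["eef_pos"],sense()["eef_pos"],proj(c,[[.472,.331,.0]]),s["opening"])
k=big(mask(w,3,20,200,100)); h=cv2.convexHull(k); e=cv2.fitEllipse(h); print(e,onz(c,e[0],.004), onz(c,h[:,0],.006).ptp(0) if hasattr(h,"ptp") else np.ptp(onz(c,h[:,0],.006),axis=0))
cv2.imwrite("pics/w3.png",w[:,:,::-1])
```

```text
7.5 [0.47603859 0.33068265 0.20070493] [0.47596556 0.33075012 0.20071744] [[280.43632139 179.29215709]] 0.051556566509408513Traceback (most recent call last):
  File "<stdin>", line 4, in <module>
  File "h.py", line 16, in big
    return max(cv2.findContours(m,cv2.RETR_EXTERNAL,cv2.CHAIN_APPROX_NONE)[0],key=cv2.contourArea)
ValueError: max() iterable argument is empty
```

Run:
```python
from h import *
w=np.load("w3.npy"); cv2.imwrite("pics/w3.png",w[:,:,::-1]); print(w[170:190:9,230:340:15].tolist())
```

```text
[[[149, 109, 73], [154, 110, 74], [220, 137, 63], [73, 53, 41], [144, 82, 39], [173, 101, 45], [130, 93, 60], [161, 117, 78]], [[150, 109, 72], [153, 111, 74], [221, 139, 67], [178, 103, 52], [117, 65, 32], [171, 101, 44], [116, 83, 54], [157, 115, 75]], [[143, 102, 68], [155, 113, 77], [221, 138, 66], [193, 116, 56], [83, 50, 33], [173, 101, 47], [117, 84, 56], [159, 116, 77]]]
```

View pics/w3.png

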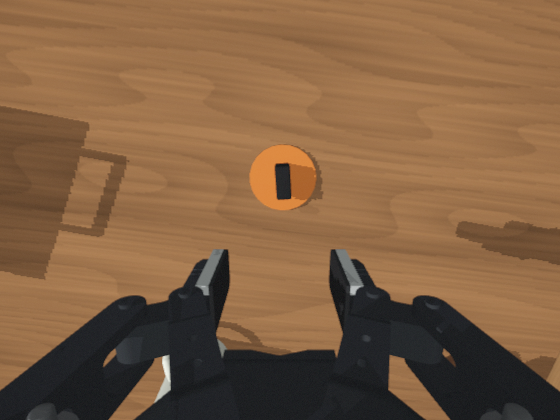

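The cover disc is at (283,178), with its rib at (283,181) leaning about 5° and almost square to the fingers.

Run:
```python
from h import *
w=np.load("w3.npy"); c=dict(np.load("w3c.npz")); x0,y0=235,130; g=w[y0:y0+100,x0:x0+100]
hsv=cv2.cvtColor(g,cv2.COLOR_RGB2HSV); k=big(mask(g,5,16,160,90)); h=cv2.convexHull(k); e=cv2.fitEllipse(h)
print(e,onz(c,np.array(e[0])+[x0,y0],.005), np.ptp(onz(c,h[:,0]+[x0,y0],.006),axis=0))
m=((hsv[:,:,2]<55)).astype(np.uint8); k=big(m); r=cv2.minAreaRect(k); b=onz(c,cv2.boxPoints(r)+[x0,y0],.032); print(r,b.round(4).tolist(),b.mean(0))
d=[b[(i+1)%4]-b[i] for i in(0,1)]; print([(np.linalg.norm(v),np.arctan2(v[1],v[0])) for v in d])
```

```text
((47.59769821166992, 46.873374938964844), (65.75163269042969, 66.89302825927734), 93.91378021240234) [[0.46792493 0.332908  ]] [0.07491458 0.07589139]
((47.75076675415039, 51.01384735107422), (34.6132926940918, 13.479214668273926), 86.8201675415039) [[0.4505, 0.3225], [0.448, 0.3361], [0.4842, 0.3431], [0.4868, 0.329]] [0.46737123 0.3326584 ]
[(np.float64(0.013853209992600325), np.float64(1.75351238019338)), (np.float64(0.0368332632007224), np.float64(0.19186810067961618))]
```

Run:
```python
from h import *
print(goal([.4677,.3328,.01],1.755))
```

```text
(array([0.0082, 0.0031, 0.1907]), array([ 0.0002,  0.0014, -0.0563]))
```

Request:
arm_command(
  moves=[
    {"tx": 0.008, "ty": 0.003, "tz": 0.05, "rx": 0, "ry": 0, "rz": -0.056},
    {"tx": 0.008, "ty": 0.003, "tz": 0.1, "rx": 0, "ry": 0, "rz": -0.056},
    {"tx": 0.008, "ty": 0.003, "tz": 0.14, "rx": 0, "ry": 0, "rz": -0.056},
    {"tx": 0.008, "ty": 0.003, "tz": 0.165, "rx": 0, "ry": 0, "rz": -0.056},
    {"tx": 0.008, "ty": 0.003, "tz": 0.18, "rx": 0, "ry": 0, "rz": -0.056},
    {"tx": 0.008, "ty": 0.003, "tz": 0.188, "rx": 0, "ry": 0, "rz": -0.056},
    {"tx": 0.008, "ty": 0.003, "tz": 0.191, "rx": 0, "ry": 0, "rz": -0.056},
    {"tx": 0.008, "ty": 0.003, "tz": 0.191, "rx": 0, "ry": 0, "rz": -0.056},
  ],
)

```text
clock: 8.35
eef_pos: [0.4674, 0.3343, 0.0097]
tcp_rot: [0.001, -0.093, 0.996, 0.0]
wrist_force: [0.2, -0.8, 0.8]
opening: 0.0514
gripper_force: 0.0
```

Request:
arm_command(
  moves=[
    {"tx": 0, "ty": 0, "tz": 0, "rx": 0, "ry": 0, "rz": 0},
    {"tx": 0, "ty": 0, "tz": 0, "rx": 0, "ry": 0, "rz": 0},
    {"tx": 0, "ty": 0, "tz": 0, "rx": 0, "ry": 0, "rz": 0},
    {"tx": 0, "ty": 0, "tz": 0, "rx": 0, "ry": 0, "rz": 0},
    {"tx": 0, "ty": 0, "tz": 0, "rx": 0, "ry": 0, "rz": 0},
    {"tx": 0, "ty": 0, "tz": 0, "rx": 0, "ry": 0, "rz": 0},
  ],
  fingers=0,
  grip_force=80,
)

```text
clock: 8.95
eef_pos: [0.4672, 0.3346, 0.0102]
tcp_rot: [0.001, -0.093, 0.996, 0.0]
wrist_force: [-0.5, -1.1, 5.9]
opening: 0.0145
gripper_force: 80.6
```

Request:
arm_command(
  moves=[
    {"tx": 0, "ty": 0, "tz": -0.02, "rx": 0, "ry": 0, "rz": 0},
    {"tx": 0, "ty": 0, "tz": -0.06, "rx": 0, "ry": 0, "rz": 0},
    {"tx": 0, "ty": 0, "tz": -0.11, "rx": 0, "ry": 0, "rz": 0},
    {"tx": 0, "ty": 0, "tz": -0.16, "rx": 0, "ry": 0, "rz": 0},
    {"tx": 0, "ty": 0, "tz": -0.16, "rx": 0, "ry": 0, "rz": 0},
    {"tx": 0, "ty": 0, "tz": -0.16, "rx": 0, "ry": 0, "rz": 0},
  ],
)

```text
clock: 9.55
eef_pos: [0.4669, 0.3345, 0.1705]
tcp_rot: [0.002, -0.093, 0.996, 0.001]
wrist_force: [0.4, 0.3, -1.2]
opening: 0.0144
gripper_force: 79.9
```

Run:
```python
from h import *
s=sense(); c=calibration("wrist"); w=grab_frame("wrist"); np.save("w4",w); np.savez("w4c",**c); b=grab_frame("side"); np.save("side4",b)
R=rot(s["tcp_rot"]); print(s["clock"],s["eef_pos"],s["opening"],s["gripper_force"],s["wrist_force"],R.apply([0,0,1]))
# predicted disc outline (top z = tcp-.004 below -> +.004..) in image
t=np.linspace(0,2*np.pi,60)
for off,col in((.004,(255,255,0)),(.010,(0,255,0))):
    X=R.apply(np.c_[.038*np.cos(t),.038*np.sin(t),0*t+off])+s["eef_pos"]
    if off==.004: cv2.polylines(w,[proj(c,X).astype(int)],True,col,1)
cv2.imwrite("pics/m4.png",np.hstack([w[150:400,130:430],cv2.resize(b[60:260,60:260],(250,250))])[:,:,::-1])
```

```text
9.55 [0.46694101 0.33447699 0.17049549] 0.014442435321201395 79.90547776222229 [ 0.36145295  0.29902728 -1.16076491] [ 0.00314831  0.0014083  -0.99999405]
```

View pics/m4.png

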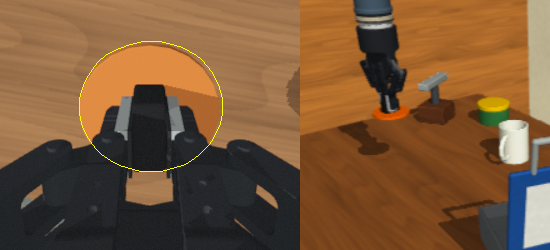

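The cover hangs level and centred between the pads, and the model outline matches to about 1–2 mm. I'll measure the offset in the hand.

Run:
```python
from h import *
from scipy.optimize import least_squares
w=np.load("w4.npy"); c=dict(np.load("w4c.npz")); s=sense(); R=rot(s["tcp_rot"]); T=s["eef_pos"]
x0,y0=200,180; g=w[y0:y0+110,x0:x0+170]; k=big(mask(g,5,16,150,80))[:,0]+[x0,y0]
# keep outer upper boundary
ctr=proj(c,[T+[0,0,-.004]])[0]; k=np.array([q for q in k if q[1]<265 and np.hypot(*(q-ctr))>58]); print(len(k),ctr)
Pm=R.inv().apply
for z in(.004,.002):
    q=onz(c,k,T[2]-z); L=R.inv().apply(np.c_[q,0*q[:,0]+T[2]-z]-T)[:,:2]
    f=least_squares(lambda v:np.hypot(L[:,0]-v[0],L[:,1]-v[1])-.038,[0,0],loss="soft_l1",f_scale=.0005); f2=least_squares(lambda v:np.hypot(L[:,0]-v[0],L[:,1]-v[1])-v[2],[0,0,.038],loss="soft_l1",f_scale=.0005)
    print(z,f.x,f2.x,np.std(f.fun))
```

```text
204 [279.96656378 255.51056296]
0.004 [-0.00369746 -0.00058085] [-0.00319943 -0.00059497  0.03759478] 0.00030187043634057314
0.002 [-0.00328645 -0.00060427] [-0.00217498 -0.00059945  0.03708598] 0.00044146300802719166
```

Run:
```python
from h import *
w=np.load("w4.npy"); c=dict(np.load("w4c.npz")); s=sense(); R=rot(s["tcp_rot"]); T=s["eef_pos"]; print(T)
x0,y0=200,180; g=w[y0:y0+110,x0:x0+170]; m=mask(g,5,16,150,80)
for off in(.004,.010):
  for ang in(-60,-40,-20,0,20,40,60):
    d=np.radians(ang); r=np.arange(.028,.046,.0002); X=R.apply(np.c_[r*np.cos(d),r*np.sin(d),0*r+off])+T
    uv=proj(c,X)-[x0,y0]; v=m[uv[:,1].round().astype(int).clip(0,109),uv[:,0].round().astype(int).clip(0,169)]; print(off,ang,r[v>0].max().round(4) if v.any() else None,(uv[-1]+[x0,y0]).round(0))
```

```text
[0.46523904 0.33361111 0.16774392]
0.004 -60 0.0362 [203. 215.]
0.004 -40 0.0352 [222. 192.]
0.004 -20 0.0348 [248. 177.]
0.004 0 0.0348 [280. 171.]
0.004 20 0.0348 [312. 177.]
0.004 40 0.0346 [338. 192.]
0.004 60 0.0352 [357. 215.]
0.01 -60 0.0356 [206. 212.]
0.01 -40 0.0342 [224. 189.]
0.01 -20 0.0338 [250. 174.]
0.01 0 0.0332 [280. 169.]
0.01 20 0.0332 [310. 174.]
0.01 40 0.0334 [336. 189.]
0.01 60 0.0346 [354. 211.]
```

```bash
cat >> h.py <<'E'
from scipy.optimize import least_squares
def inhand(w,c,T,R,off=.004):
    ctr=proj(c,[T+R.apply([0,0,off])])[0].astype(int); x0,y0=ctr-[85,80]; g=w[y0:y0+90,x0:x0+170]; m=mask(g,5,16,150,80); out=[]
    for ang in range(-60,61,10):
        d=np.radians(ang); r=np.arange(.028,.046,.0002); uv=proj(c,R.apply(np.c_[r*np.cos(d),r*np.sin(d),0*r+off])+T)-[x0,y0]
        v=m[uv[:,1].round().astype(int).clip(0,89),uv[:,0].round().astype(int).clip(0,169)]; q=r[v>0].max(); out.append([q*np.cos(d),q*np.sin(d)])
    L=np.array(out); return [least_squares(f,x,loss="soft_l1",f_scale=.0005).x.round(4) for f,x in((lambda v:np.hypot(*(L-v).T)-.038,[0,0]),(lambda v:np.hypot(*(L-v[:2]).T)-v[2],[0,0,.038]))]
E
python3 - <<'E'
from h import *
w=np.load("w4.npy"); c=dict(np.load("w4c.npz")); s=sense(); R=rot(s["tcp_rot"])
print(inhand(w,c,np.array([.46694101,.33447699,.17049549]),R))
for i in range(2):
    s=sense(); c=calibration("wrist"); w=grab_frame("wrist"); R=rot(s["tcp_rot"]); print(s["clock"],s["eef_pos"],R.apply([0,0,1]),s["joint_velocities"].round(3),inhand(w,c,s["eef_pos"],R))
E
```

```text
[array([-0.0011, -0.0012]), array([ 0.0006, -0.0012,  0.0365])]
9.65 [0.46523904 0.33361111 0.16774392] [-0.00260321 -0.00119102 -0.9999959 ] [-0.002  0.024  0.009 -0.     0.002 -0.001] [array([-0.0011, -0.0012]), array([ 0.001 , -0.0012,  0.0362])]
9.7 [0.46507507 0.33348766 0.16717808] [-0.00362787 -0.00167401 -0.99999202] [-0.001  0.013 -0.002 -0.002  0.    -0.001] [array([-0.0011, -0.0012]), array([ 0.001 , -0.0011,  0.0362])]
```

Run:
```python
from h import *
print(goal([.614,-.124,.26],1.250))
```

```text
(array([-0.061 , -0.4773, -0.0928]), array([-0.002 , -0.0038,  0.5074]))
```

Request:
arm_command(
  moves=[
    {"tx": 0, "ty": -0.02, "tz": -0.03, "rx": 0, "ry": 0, "rz": 0.06},
    {"tx": -0.01, "ty": -0.06, "tz": -0.06, "rx": 0, "ry": 0, "rz": 0.12},
    {"tx": -0.02, "ty": -0.1, "tz": -0.09, "rx": 0, "ry": 0, "rz": 0.19},
    {"tx": -0.061, "ty": -0.477, "tz": -0.093, "rx": 0, "ry": 0, "rz": 0.507},
    {"tx": -0.061, "ty": -0.477, "tz": -0.093, "rx": 0, "ry": 0, "rz": 0.507},
    {"tx": -0.061, "ty": -0.477, "tz": -0.093, "rx": 0, "ry": 0, "rz": 0.507},
    {"tx": -0.061, "ty": -0.477, "tz": -0.093, "rx": 0, "ry": 0, "rz": 0.507},
    {"tx": -0.061, "ty": -0.477, "tz": -0.093, "rx": 0, "ry": 0, "rz": 0.507},
    {"tx": -0.061, "ty": -0.477, "tz": -0.093, "rx": 0, "ry": 0, "rz": 0.507},
    {"tx": -0.061, "ty": -0.477, "tz": -0.093, "rx": 0, "ry": 0, "rz": 0.507},
    {"tx": -0.061, "ty": -0.477, "tz": -0.093, "rx": 0, "ry": 0, "rz": 0.507},
    {"tx": -0.061, "ty": -0.477, "tz": -0.093, "rx": 0, "ry": 0, "rz": 0.507},
    {"tx": -0.061, "ty": -0.477, "tz": -0.093, "rx": 0, "ry": 0, "rz": 0.507},
    {"tx": -0.061, "ty": -0.477, "tz": -0.093, "rx": 0, "ry": 0, "rz": 0.507},
    {"tx": -0.061, "ty": -0.477, "tz": -0.093, "rx": 0, "ry": 0, "rz": 0.507},
    {"tx": -0.061, "ty": -0.477, "tz": -0.093, "rx": 0, "ry": 0, "rz": 0.507},
  ],
)

```text
clock: 11.35
eef_pos: [0.6146, -0.1218, 0.2619]
tcp_rot: [-0.0, 0.159, 0.987, 0.0]
wrist_force: [0.2, -0.7, -1.0]
opening: 0.0144
gripper_force: 79.9
```

Run:
```python
from h import *
p=np.load("pol.npy"); p[:2]=.5236,-.0932
for i in range(2):
    s=sense(); c=calibration("wrist"); w=grab_frame("wrist"); R=rot(s["tcp_rot"])
    try:
        o=posts(w,c,p); uv=np.array([x for x,_ in o]); X=onz(c,uv,.062); print(X.mean(0),np.linalg.norm(X-X.mean(0),axis=1).round(4),[int(n) for _,n in o])
        d=X[0]-X[2]; e=X[1]-X[3]; print("yaw",np.arctan2(d[1],d[0])-np.pi/4,np.arctan2(e[1],e[0])-3*np.pi/4)
    except Exception as ex: print(ex)
    print(s["clock"],s["eef_pos"],R.apply([0,0,1]),inhand(w,c,s["eef_pos"],R))
cv2.imwrite("pics/w5.png",w[:,:,::-1]); np.save("w5",w); np.savez("w5c",**c)
```

```text
[ 0.52496403 -0.09500685] [0.0436 0.0434 0.0435 0.0434] [58, 56, 78, 80]
yaw -1.8920175081635182 -1.8907367796989136
11.35 [ 0.61463942 -0.12184822  0.26185021] [-4.66748824e-04  2.67353597e-04 -9.99999855e-01] [array([-0.0018, -0.0015]), array([ 0.0002, -0.0014,  0.0363])]
[ 0.52507246 -0.09502802] [0.0434 0.0433 0.0434 0.0433] [55, 55, 77, 79]
yaw -1.8905868794294496 -1.8928108178181529
11.4 [ 0.61477002 -0.12206486  0.26198322] [-1.17982298e-04  8.71787561e-05 -9.99999989e-01] [array([-0.0018, -0.0014]), array([ 0.0001, -0.0014,  0.0364])]
```

View pics/w5.png

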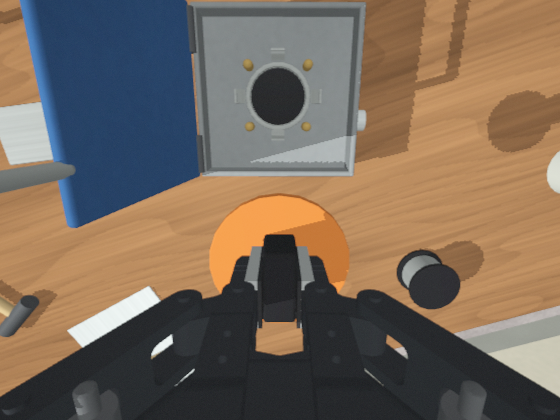

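Run:
```python
from h import *
p=np.load("pol.npy"); p[:2]=.5243,-.094
a,ca=np.load("w2.npy"),dict(np.load("w2c.npz")); b,cb=np.load("w5.npy"),dict(np.load("w5c.npz"))
U=[np.array([x for x,_ in posts(w,c,p)]) for w,c in((a,ca),(b,cb))]
X=tri(ca,U[0],cb,U[1]); print(X.round(4),X.mean(0),np.linalg.norm(X[:,:2]-X[:,:2].mean(0),axis=1))
E2=[]
for w,c in((a,ca),(b,cb)):
    u=proj(c,[[p[0],p[1],.05]])[0].astype(int); g=cv2.cvtColor(w,cv2.COLOR_RGB2GRAY)[u[1]-38:u[1]+38,u[0]-38:u[0]+38]
    k=big((g<50).astype(np.uint8)); e=cv2.fitEllipse(k); E2.append(np.array(e[0])+u-38); print(e,onz(c,E2[-1],.05))
print(tri(ca,E2[0],cb,E2[1]))
for c in(ca,cb): print("cam",-c["R"].T@c["t"])
```

```text
[[ 0.5445 -0.1348  0.0526]
 [ 0.5644 -0.0749  0.0517]
 [ 0.5045 -0.055   0.0525]
 [ 0.4848 -0.1148  0.0537]] [ 0.52455915 -0.09486083  0.05260215] [0.04464303 0.04456127 0.0446706  0.04445156]
((37.850730895996094, 38.134315490722656), (37.28641891479492, 38.96971130371094), 132.10650634765625) [[ 0.52356395 -0.09402048]]
((37.47963333129883, 38.057373046875), (51.17929458618164, 54.44786071777344), 178.2533721923828) [[ 0.52404706 -0.09481135]]
[[ 0.52386756 -0.09473562  0.04658597]]
cam [ 0.48108667 -0.00433933  0.48985291]
cam [ 0.54523122 -0.10055532  0.40326893]
```

The picture shows the seat ring at (278,96) with four posts around it, the cover held clear below, and the hood open. The target TCP over the seat is (0.5245, -0.0930).

Run:
```python
from h import *
print(goal([.5245,-.0930,.26],1.250),goal([.5245,-.0930,.10],1.250))
```

```text
(array([ 0.095 , -0.0005,  0.002 ]), array([0.    , 0.0001, 0.0018])) (array([ 0.095 , -0.0006,  0.162 ]), array([0.    , 0.0001, 0.0018]))
```

Request:
arm_command(
  moves=[
    {"tx": 0.03, "ty": -0.0006, "tz": 0, "rx": 0, "ry": 0, "rz": 0.002},
    {"tx": 0.07, "ty": -0.0006, "tz": 0.01, "rx": 0, "ry": 0, "rz": 0.002},
    {"tx": 0.095, "ty": -0.0006, "tz": 0.04, "rx": 0, "ry": 0, "rz": 0.002},
    {"tx": 0.095, "ty": -0.0006, "tz": 0.08, "rx": 0, "ry": 0, "rz": 0.002},
    {"tx": 0.095, "ty": -0.0006, "tz": 0.12, "rx": 0, "ry": 0, "rz": 0.002},
    {"tx": 0.095, "ty": -0.0006, "tz": 0.15, "rx": 0, "ry": 0, "rz": 0.002},
    {"tx": 0.095, "ty": -0.0006, "tz": 0.162, "rx": 0, "ry": 0, "rz": 0.002},
    {"tx": 0.095, "ty": -0.0006, "tz": 0.162, "rx": 0, "ry": 0, "rz": 0.002},
    {"tx": 0.095, "ty": -0.0006, "tz": 0.162, "rx": 0, "ry": 0, "rz": 0.002},
    {"tx": 0.095, "ty": -0.0006, "tz": 0.162, "rx": 0, "ry": 0, "rz": 0.002},
  ],
)

```text
clock: 12.45
eef_pos: [0.526, -0.0944, 0.1015]
tcp_rot: [0.002, 0.16, 0.987, -0.0]
wrist_force: [-0.0, -0.8, -1.4]
opening: 0.0144
gripper_force: 79.8
```

Run:
```python
from h import *
s=sense(); w=grab_frame("wrist"); b=grab_frame("side"); a=grab_frame("scene")
print(s["clock"],s["eef_pos"],s["wrist_force"],rot(s["tcp_rot"]).apply([0,0,1]),goal([.5245,-.0930,.082],1.250))
cv2.imwrite("pics/m6.png",np.hstack([w[100:400,100:460],cv2.resize(b[150:290,180:320],(300,300)),cv2.resize(a[110:220,220:330][:, :52],(140,300))])[:,:,::-1])
```

```text
12.45 [ 0.52596264 -0.09436958  0.10151364] [-0.02017704 -0.75637589 -1.42596804] [ 0.0034524  -0.00143042 -0.99999302] (array([0.0013, 0.0009, 0.0192]), array([-0.0002,  0.0028, -0.0015]))
```

View pics/m6.png

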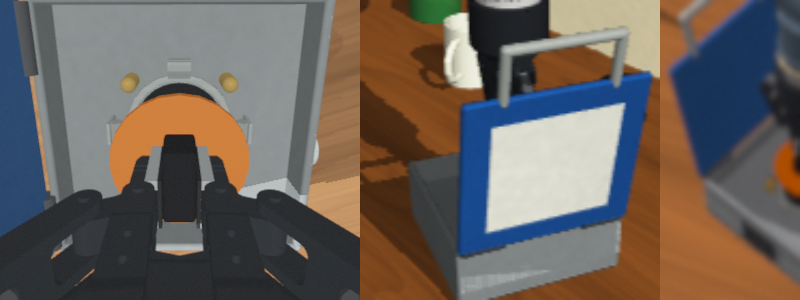

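Two posts (crop (130,82) and (228,82), midpoint 179) sit symmetrically about the cover (midpoint 179.5), so it is aligned sideways. I'll refine from this close view.

Run:
```python
from h import *
p=np.load("pol.npy"); p[:2]=.5247,-.0945; p[2]=-1.8916
for i in range(2):
    s=sense(); c=calibration("wrist"); w=grab_frame("wrist"); T=s["eef_pos"];R=rot(s["tcp_rot"])
    m=cv2.inRange(cv2.cvtColor(w,cv2.COLOR_RGB2HSV),(12,90,70),(30,255,255))[165:205,210:345]; n,_,st,ce=cv2.connectedComponentsWithStats(m)
    uv=np.array([ce[j]+[210,165] for j in range(1,n) if st[j,4]>80]); uv=uv[uv[:,0].argsort()]
    print(s["clock"],T,uv.round(1).tolist(),"inhand",inhand(w,c,T,R))
    for z in(.060,.063):
        X=onz(c,uv,z); L=R.inv().apply(np.c_[X,[z]*len(X)]-T); print(z,L.round(4).tolist(),"mid - .0315 =",(L.mean(0)-[.03147,0,0]).round(4))
    # clip on -y axis: image
```

```text
12.6 [ 0.52540777 -0.09421726  0.10118155] [[229.4, 183.5], [278.9, 199.7], [328.2, 183.1]] inhand [array([-0.0019, -0.0014]), array([ 0.0011, -0.0013,  0.0354])]
0.06 [[0.0334, -0.0317, 0.0411], [0.023, -0.0012, 0.0411], [0.0336, 0.0292, 0.0411]] mid - .0315 = [-0.0015 -0.0013  0.0411]
0.063 [[0.0341, -0.0312, 0.0381], [0.0238, -0.0012, 0.0381], [0.0342, 0.0287, 0.0381]] mid - .0315 = [-0.0008 -0.0013  0.0381]
12.65 [ 0.52520529 -0.09416137  0.10096685] [[229.5, 183.7], [278.6, 199.7], [328.4, 183.6]] inhand [array([-0.0019, -0.0014]), array([ 0.0013, -0.0012,  0.0353])]
0.06 [[0.0333, -0.0316, 0.0409], [0.0231, -0.0014, 0.0409], [0.0333, 0.0292, 0.0409]] mid - .0315 = [-0.0016 -0.0013  0.0409]
0.063 [[0.034, -0.0312, 0.0379], [0.0239, -0.0014, 0.0379], [0.034, 0.0287, 0.0379]] mid - .0315 = [-0.0009 -0.0013  0.0379]
```

Run:
```python
from h import *
s=sense(); c=calibration("wrist"); w=grab_frame("wrist"); T=s["eef_pos"];R=rot(s["tcp_rot"])
uv=np.array([[229.5,183.6],[328.4,183.6]]); print(s["clock"],T)
for d in(0,.004,.006,.008,.010):
    z=.062-d; X=onz(c,uv,z); L=R.inv().apply(np.c_[X,[z]*2]-T)
    c2=dict(c); c2["t"]=c["t"]+[0,0,d]; X2=onz(c2,uv,.062); L2=R.inv().apply(np.c_[X2,[.062]*2]-T)
    print(d,"plane:",np.ptp(L[:,1]).round(4),(L.mean(0)-[.03147,0,0])[:2].round(4),inhand(w,c,T,R,.004+d)," camshift:",np.ptp(L2[:,1]).round(4),(L2.mean(0)-[.03147,0,0])[:2].round(4),inhand(w,c2,T,R))
```

```text
12.7 [ 0.52503484 -0.0940991   0.1007512 ]
0 plane: 0.0601 [ 0.0024 -0.0012] [array([-0.0019, -0.0013]), array([ 0.0013, -0.0012,  0.0353])]  camshift: 0.0601 [ 0.0024 -0.0012] [array([-0.0019, -0.0013]), array([ 0.0013, -0.0012,  0.0353])]
0.004 plane: 0.0615 [ 0.0015 -0.0012] [array([-0.0027, -0.0014]), array([-0.0005, -0.0014,  0.0361])]  camshift: 0.0614 [ 0.0027 -0.0012] [array([-0.0017, -0.0014]), array([ 0.0009, -0.0013,  0.0358])]
0.006 plane: 0.0622 [ 0.0011 -0.0012] [array([-0.0032, -0.0012]), array([-0.0011, -0.0012,  0.0362])]  camshift: 0.0621 [ 0.0029 -0.0012] [array([-0.0015, -0.0012]), array([ 0.0003, -0.0012,  0.0365])]
0.008 plane: 0.0628 [ 0.0007 -0.0012] [array([-0.0036, -0.0012]), array([-0.0026, -0.0012,  0.0372])]  camshift: 0.0627 [ 0.003  -0.0012] [array([-0.0012, -0.0013]), array([-0.0003, -0.0013,  0.0373])]
0.01 plane: 0.0635 [ 0.0002 -0.0012] [array([-0.0039, -0.0013]), array([-0.0036, -0.0012,  0.0377])]  camshift: 0.0634 [ 0.0032 -0.0012] [array([-0.0009, -0.0014]), array([-0.0007, -0.0014,  0.0378])]
```

Request:
arm_command(
  moves=[
    {"tx": 0.0014, "ty": -0.0005, "tz": 0.008, "rx": 0, "ry": 0, "rz": 0},
    {"tx": 0.0014, "ty": -0.0005, "tz": 0.016, "rx": 0, "ry": 0, "rz": 0},
    {"tx": 0.0014, "ty": -0.0005, "tz": 0.02, "rx": 0, "ry": 0, "rz": 0},
    {"tx": 0.0014, "ty": -0.0005, "tz": 0.02, "rx": 0, "ry": 0, "rz": 0},
    {"tx": 0.0014, "ty": -0.0005, "tz": 0.02, "rx": 0, "ry": 0, "rz": 0},
    {"tx": 0.0014, "ty": -0.0005, "tz": 0.02, "rx": 0, "ry": 0, "rz": 0},
  ],
)

```text
clock: 13.35
eef_pos: [0.5232, -0.094, 0.0799]
tcp_rot: [0.0, 0.16, 0.987, -0.0]
wrist_force: [0.2, 0.5, -0.3]
opening: 0.0142
gripper_force: 79.8
```

Run:
```python
from h import *
s=sense(); print(s["clock"],s["eef_pos"],s["wrist_force"],s["wrist_torque"],rot(s["tcp_rot"]).apply([0,0,1]),goal([.5230,-.0932,.074],1.250))
```

```text
13.35 [ 0.52323253 -0.09399719  0.07989891] [ 0.1952698   0.46953548 -0.2925353 ] [ 0.00118411  0.02804365 -0.00293654] [ 1.77121514e-04 -8.62017787e-05 -9.99999981e-01] (array([0.0005, 0.0007, 0.0059]), array([-0.    ,  0.0002, -0.0016]))
```

Request:
arm_command(
  moves=[
    {"tx": 0.0004, "ty": 0.0006, "tz": 0.002, "rx": 0, "ry": 0, "rz": 0},
    {"tx": 0.0004, "ty": 0.0006, "tz": 0.004, "rx": 0, "ry": 0, "rz": 0},
    {"tx": 0.0004, "ty": 0.0006, "tz": 0.006, "rx": 0, "ry": 0, "rz": 0},
    {"tx": 0.0004, "ty": 0.0006, "tz": 0.0065, "rx": 0, "ry": 0, "rz": 0},
    {"tx": 0.0004, "ty": 0.0006, "tz": 0.0065, "rx": 0, "ry": 0, "rz": 0},
  ],
)

```text
clock: 13.85
eef_pos: [0.5227, -0.0932, 0.0732]
tcp_rot: [-0.0, 0.16, 0.987, 0.0]
wrist_force: [0.2, -1.4, 0.2]
opening: 0.0142
gripper_force: 79.9
```

Run:
```python
from h import *
s=sense(); print(s["clock"],s["eef_pos"],s["wrist_force"],s["wrist_torque"],rot(s["tcp_rot"]).apply([0,0,1]))
c=calibration("wrist"); w=grab_frame("wrist"); cv2.imwrite("pics/w7.png",w[100:400,100:460][:,:,::-1])
```

```text
13.85 [ 0.52270581 -0.09315522  0.07324028] [ 0.23836133 -1.38731961  0.24516538] [-0.00327866  0.00828624 -0.0197538 ] [-4.80827391e-04  1.76062556e-04 -9.99999869e-01]
```

Request:
arm_command(
  moves=[
    {"tx": 0, "ty": 0, "tz": 0.0015, "rx": 0, "ry": 0, "rz": 0},
    {"tx": 0, "ty": 0, "tz": 0.003, "rx": 0, "ry": 0, "rz": 0},
    {"tx": 0, "ty": 0, "tz": 0.0045, "rx": 0, "ry": 0, "rz": 0},
    {"tx": 0, "ty": 0, "tz": 0.0045, "rx": 0, "ry": 0, "rz": 0},
  ],
)

```text
clock: 14.3
eef_pos: [0.5237, -0.0935, 0.0702]
tcp_rot: [0.001, 0.16, 0.987, -0.0]
wrist_force: [-1.4, 1.0, 8.5]
opening: 0.0142
gripper_force: 81.2
```

Run:
```python
from h import *
s=sense(); print(s["clock"],s["eef_pos"],s["wrist_force"],s["wrist_torque"],rot(s["tcp_rot"]).apply([0,0,1]))
```

```text
14.3 [ 0.5237253  -0.0935445   0.07017128] [-1.39295632  0.98109772  8.51789724] [0.00936836 0.13694501 0.02530199] [ 2.30389296e-03 -9.52093114e-04 -9.99996893e-01]
```

Request:
arm_command(
  moves=[
    {"tx": 0, "ty": 0, "tz": 0.0015, "rx": 0, "ry": 0, "rz": 0},
    {"tx": 0, "ty": 0, "tz": 0.003, "rx": 0, "ry": 0, "rz": 0},
    {"tx": 0, "ty": 0, "tz": 0.0045, "rx": 0, "ry": 0, "rz": 0},
    {"tx": 0, "ty": 0, "tz": 0.006, "rx": 0, "ry": 0, "rz": 0},
    {"tx": 0, "ty": 0, "tz": 0.0075, "rx": 0, "ry": 0, "rz": 0},
    {"tx": 0, "ty": 0, "tz": 0.009, "rx": 0, "ry": 0, "rz": 0},
    {"tx": 0, "ty": 0, "tz": 0.009, "rx": 0, "ry": 0, "rz": 0},
    {"tx": 0, "ty": 0, "tz": 0.009, "rx": 0, "ry": 0, "rz": 0},
  ],
)

```text
clock: 15.1
eef_pos: [0.5228, -0.0932, 0.0602]
tcp_rot: [-0.0, 0.16, 0.987, -0.0]
wrist_force: [-0.8, 0.0, 4.3]
opening: 0.0143
gripper_force: 80.7
```

Run:
```python
from h import *
s=sense(); print(s["clock"],s["eef_pos"],s["wrist_force"],s["wrist_torque"],rot(s["tcp_rot"]).apply([0,0,1]))
```

```text
15.1 [ 0.52281359 -0.09322269  0.06015293] [-0.79271143  0.01202712  4.26563831] [ 0.07921547  0.14165711 -0.042013  ] [-9.90805063e-05  7.01005169e-06 -9.99999995e-01]
```

Request:
arm_command(
  moves=[
    {"tx": 0, "ty": 0, "tz": 0.001, "rx": 0, "ry": 0, "rz": 0},
    {"tx": 0, "ty": 0, "tz": 0.001, "rx": 0, "ry": 0, "rz": 0},
    {"tx": 0, "ty": 0, "tz": 0.001, "rx": 0, "ry": 0, "rz": 0},
    {"tx": 0, "ty": 0, "tz": 0.001, "rx": 0, "ry": 0, "rz": 0},
    {"tx": 0, "ty": 0, "tz": 0.001, "rx": 0, "ry": 0, "rz": 0},
  ],
)

```text
clock: 15.6
eef_pos: [0.5228, -0.0932, 0.0601]
tcp_rot: [0.0, 0.16, 0.987, -0.0]
wrist_force: [-3.6, 0.7, 11.2]
opening: 0.0144
gripper_force: 81.9
```

Run:
```python
from h import *
w=grab_frame("wrist"); b=grab_frame("side"); s=sense(); print(s["clock"],s["eef_pos"],s["wrist_force"],s["wrist_torque"],rot(s["tcp_rot"]).apply([0,0,1]))
cv2.imwrite("pics/m8.png",np.hstack([w[100:400,100:460],cv2.resize(b[150:290,180:320],(300,300))])[:,:,::-1])
```

```text
15.7 [ 0.52280216 -0.09321809  0.06013449] [-4.06101319  0.41385853 11.97653673] [ 0.13387208  0.4853775  -0.02645546] [ 2.92898199e-04 -2.31646706e-04 -9.99999930e-01]
```

View pics/m8.png

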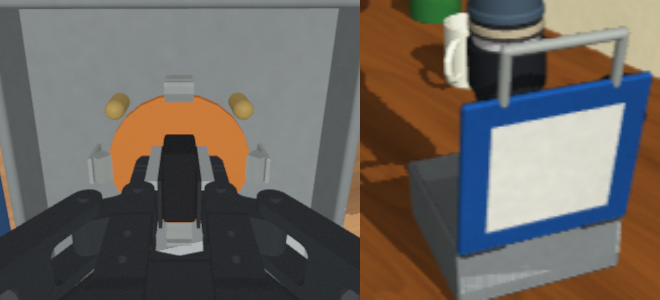

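The cover is under the visible clips: noses over the rim at crop (179,88), (97,165) and (260,165). It rests at a hard stop with about 12 N of push, and the hood is still up.

```bash
python3 -c "
from station import *
print(sign_off())"
```

```text
the job is handed in; nothing more can be done
None
```

I raised the hood to about 100° and left it standing, then pressed the cover down under its clips until it stopped hard on the seat. I handed the job in at about 15.7 s with roughly 12 N of push (asked for about 10 N) and no judging result shown. I saw three of the four clips over the rim; the gripper hid the fourth.

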